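Clip the loaded mass hanger onto the force transducer's eye

ROBOT

A 7-joint arm with a two-finger parallel gripper is mounted at the origin on a cart in front of the work surface, level with it; the furniture and walls round the work are solid. World frame = base frame: x ahead of the robot, y to its left, z up, the work surface at z = 0. Lengths are in m, angles in rad, forces in N, time in s.
With the tool pointing down it reaches from about 0.425 to 0.8 m from the base axis. Payload 8.3 kg.
Tool frame: the origin (TCP) lies where the fingers leave the gripper's body, on its centre line; the fingertips stand 73 mm ahead of it and the grasp point (between the pads) lies 54 mm ahead of it; z points along the fingers, y is the line along which they close (so a half turn about z gives the same grasp; the last joint's range is limited). The gripper opens to 85 mm and grips with 20 to 120 N. Pads are 22 mm wide; open, the fingers measure 114 mm over their backs; the gripper's body (76 mm by 85 mm) begins 54 mm behind the grasp point. The pads swing forward as they close: fully open they stand 13 mm farther back than shut.
Start: joints at [1.051, 0.383, 0.016, 1.37, -0.006, 1.388, -0.046], TCP at [0.276, -0.561, 0.304] pointing down, gripper open.
Joint ranges: [-2.95, 2.95], [-0.25, 2.06], [-1.52, 1.56], [0.18, 2.33], [-1.44, 4.58], [0.02, 2.06], [-3.01, 3.01]. Speed limits (rad/s): [2.39, 2.39, 3.01, 3.01, 3.14, 3.14, 3.14].

INTERFACE

Orientations are given as a unit quaternion [x, y, z, w].
In Python, from cell import sensors, get_image, calibration, env gives the robot as it stands.
- The arm moves only by the shell command python3 -m jog 'ROWS' [FORCE]. ROWS is JSON, a list that holds one entry, the list of rows, each a list of 7 numbers: the shift along the tool's x, y, z in m, then the turn, a rotation vector about the tool's x, y, z in degrees, then the finger opening in m, from 0 to 0.0854. In form: [[[x, y, z, ax, ay, az, jaw], ...]]. A call has 1 to 12 rows; each row is the pose to reach, as a shift and turn from the pose commanded when the call began, along the tool's axes at that moment; what a row does not reach only later rows make up. A row lasts 1/8 s, in which the tool goes at most 62.5 mm and 10.7 degrees, less where a joint would pass 70% of its speed; a pose out of reach is approached as far as the arm can. A call with a gripper value outside its range is refused whole. The fingers move at their own pace and stop on an object; FORCE is the grip in N (left out, the last holds). Time passes only in rows, so rows that repeat a pose let the fingers close. It gives the time, the measured TCP pose, the force, the opening and the grip force at its end, in the units of the state.
- sensors.read_state(): the state, without advancing time (a new reading comes with each control period).
- get_image(name): name is "scene" or "top" or "wrist"; returns the picture (400x640x3 uint8, red, green, blue); there is no depth.
- calibration(name): a dict with "intrinsics" (3x3 intrinsics, pixels), "R" (3x3) and "t" (3): a world point X has camera coordinates R X + t. Camera axes: x right, y down, z forward; pixel columns grow to the right and rows downward; lengths in m; the calibration is good to about 2 mm. A picture is of the moment at which its call begins: read the wrist's pose just before it. calibration takes no time and is no camera call; for the wrist camera it gives the pose at the moment of the call.
- env.job_done(): hands the job in; it is judged then, once.
The state is a dict: "t": time; "qpos": joint angles; "qvel": joint speeds; "tau": joint torques, N m; "eef_pos": TCP position; "eef_rot": TCP orientation; "contact_force": force on the tool from outside, world axes, zero at the start; "moment": the same for the moment, N m; "width": finger opening in m; "finger_force": force on a finger pad.
Only numpy, scipy, OpenCV 4.12 (cv2) and the standard library are available. Lean on these libraries where they do the work, as an engineer would, in place of code of your own. Each camera call takes 0.05 s, during which the arm holds its last target. There are 200 camera calls.

TASK

The force transducer on its stand is due for its load check. Take the hanger that carries the three slotted masses, the taller stack of the two, and clip its snap hook onto the D-shaped eye at the tip of the transducer's beam: with the nose of the hook in the eye, press it down until the sprung gate gives way and snaps shut behind the eye's front bar. Then tug the hanger lightly upward to make sure the gate holds, lower it gently until the eye carries it again and let go, so that it hangs freely with the bar in the bend of its hook. The transducer is delicate and must never feel more than 20 N, and the other hanger and the bottles and vials must stay standing where they are.

Things in the scene. Friction and masses are not known exactly. Their poses are not given: they have to be found in the camera images.
- stand: Transducer stand: grey base plate 115 x 92 x 12 mm fixed to the bench, post 12 mm thick and 210 mm high, black clamp on it; a square 13 mm aluminium beam points from the clamp along the stand's -x axis, roughly toward the robot, and ends in a flat horizontal D-shaped eye of 5 mm steel wire. Origin on the bench under the post, z up. Nothing stands above the eye.
- eye_mark (a point): Where the middle of the eye's straight front bar lies when the clamp stands at its mark: 135 mm from the post, 158 mm up. The hand-set clamp may stand up to 13 mm higher or lower, which is not reported: find the bar's height by touch or sight. Axes as the stand: bar along y, straight for 21 mm; opening behind it 24 mm wide, from x = +2.5 to +26 mm; beam from +35 mm.
- loaded: Hanger to hang, 0.27 kg, loose: stack 38 mm across, 32 mm high (brass pan, three slotted steel discs); on it an 8 mm round bar bent to a snap hook, mouth down, a lug on top. Origin: centre of the underside, z up, x toward the hook's nose. Bar: on the axis to z = 36, slanting to x = -11.5 at z = 48, then straight up as the shank, over the bend, down to the nose at x = +11.5.
- loaded_lug (a point): Centre of the loaded hanger's handling lug, 140 mm above its underside: upright steel plate 22 mm (x) by 8 mm (y), from 122 to 158 mm up, with a hole in its upper half, above its centre of mass. Grip it across the 8 mm, closing along the hanger's y axis, fingertips not below its lower edge: the eye's bar comes up to 6 mm under that edge. Axes as the hanger.
- loaded_crown (a point): Inner top of the hook's bend, 24 mm below the lug's centre; here the eye's bar comes to rest. Clear width between shank and nose 15 mm; tip of the nose 24 mm below the crown, gate 22 mm below. Below the nose the eye's bar can be brought in level from the nose's side (+x), its axis 29 to 69 mm below the crown. Axes as the hanger.
- loaded_gate (a joint): Sprung gate, brass tongue 4 mm thick, pivoted in the shank, free end at the nose. Angle, rad: 0 shut, swings only inward (up) to 1.55. A bar pressed against it from below in mid-mouth opens it at about 5 N (8 N near the shank, 3.5 N near the nose); it snaps back when the bar's axis is about 6 mm below the crown, some 20 mm after first touch; 3 to 4 mm later the bar meets the crown.
- load_beam (a joint): Vertical deflection of the beam with its eye, m: 0 unloaded, positive pulled up, negative loaded; 1 mm per 10 N, so small that it is hard to read through the noise. Stops at 4 mm. The clamp does not slip.
- light_lug (a point): Lug centre of the other hanger: the same but with only one slotted disc on its pan (stack 14 mm high), 140 mm above its underside, loose. Axes as the first. Leave it alone.
- vial_a: Glass vial with screw cap, 22 mm across, 51 mm high, standing loose; origin at its underside. Leave it alone.
- vial_b: Another glass vial of the same size, standing loose; origin at its underside. Leave it alone.
- amber: Reagent bottle with black cap, 49 mm across, 94 mm high, standing loose; origin at its underside. Leave it alone.

How it is judged:
By the outcome, as a careful person would: the job done as asked, in the order asked, and still so for the second after the job is handed in, with the robot touching nothing.
It also fails if it takes over 54 s, if anything falls off the work surface, if the arm or the gripper's body presses on something with over 40 N, if the wrist force passes 120 N, or if a joint passes its speed limit or range.

## Working session

There is one attempt and no reset: what is moved stays moved. The work goes in short steps, Python scripts to look and compute and a shell command to move; the robot and the scene stay as the last step left them, time stands still between calls to the robot, and variables do not carry over. Pictures are saved under pics/ and viewed, at most 10 in all, crops included, and the job is handed in when it is done.

```bash
ls; mkdir -p pics; cat > h.py <<'E'
import numpy as np, cv2, json
from cell import sensors, get_image, calibration, env
def snap(name,fn):
    im=get_image(name); cv2.imwrite('pics/'+fn,cv2.cvtColor(im,cv2.COLOR_RGB2BGR)); return im
def ray(c,u,v):
    K=np.array(c['intrinsics']);R=np.array(c['R']);t=np.array(c['t'])
    o=-R.T@t; d=R.T@np.linalg.solve(K,[u,v,1]); return o,d/np.linalg.norm(d)
def onz(c,u,v,z):
    o,d=ray(c,u,v); return o+d*(z-o[2])/d[2]
def tri(rs):
    A=0;b=0
    for o,d in rs:
        P=np.eye(3)-np.outer(d,d);A=A+P;b=b+P@o
    return np.linalg.solve(A,b)
def proj(c,X):
    p=np.array(c['intrinsics'])@(np.array(c['R'])@np.array(X)+np.array(c['t'])); return p[:2]/p[2]
E
python3 - <<'E'
from h import *
for n in ['scene','top']:
    snap(n,n+'0.png'); c=calibration(n); print(n,np.round(c['intrinsics'],1).tolist(),np.round(c['R'],3).tolist(),np.round(c['t'],3).tolist())
s=sensors.read_state(); print({k:np.round(v,3).tolist() for k,v in s.items()})
E
```

```text
pics
scene [[372.2, 0.0, 324.6], [0.0, 372.2, 201.3], [0.0, 0.0, 1.0]] [[-0.835, -0.55, -0.011], [-0.294, 0.464, -0.836], [0.464, -0.695, -0.549]] [0.332, 0.345, 0.534]
top [[391.2, 0.0, 323.3], [0.0, 391.2, 199.3], [0.0, 0.0, 1.0]] [[-0.021, -1.0, 0.001], [-0.988, 0.02, -0.15], [0.15, -0.004, -0.989]] [-0.191, 0.529, 0.897]
{'t': 0.1, 'qpos': [1.051, 0.384, 0.016, 1.371, -0.006, 1.388, -0.047], 'qvel': [0.001, -0.002, 0.001, -0.003, -0.001, -0.0, 0.001], 'tau': [0.004, -62.914, 0.849, -37.275, 0.017, 0.011, -0.0], 'eef_pos': [0.276, -0.561, 0.303], 'eef_rot': [0.974, 0.226, -0.0, -0.001], 'contact_force': [1.121, 0.295, 0.225], 'moment': [0.021, 0.008, 0.013], 'finger_force': 0.0, 'width': 0.086}
```

View pics/scene0.png

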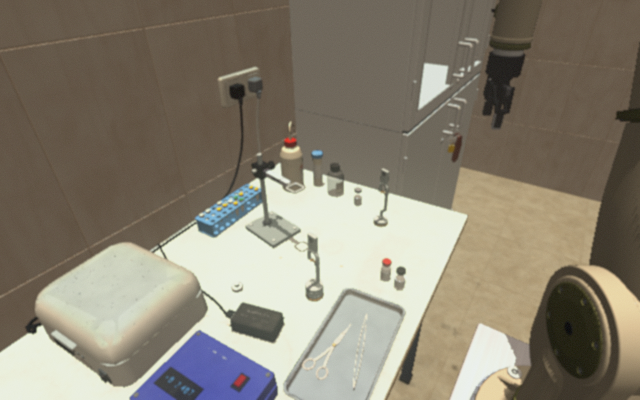

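View pics/top0.png

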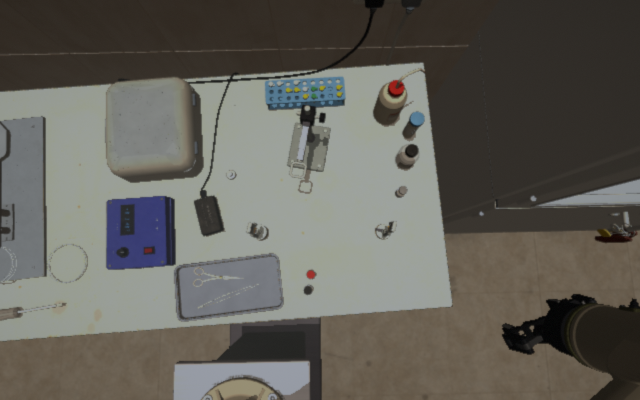

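The scene view shows two hangers, at about (315,290) and (381,220), with the stand and its eye at about (268,230) and (300,245). In the top view the hangers are at (258,232) and (385,231) and the eye is at (305,187). I'll zoom in to compare the stacks.

```bash
python3 - <<'E'
import cv2,numpy as np
s=cv2.imread('pics/scene0.png');t=cv2.imread('pics/top0.png')
z=lambda im,x,y,w,h,f:cv2.resize(im[y:y+h,x:x+w],(w*f,h*f),interpolation=cv2.INTER_CUBIC)
a=np.hstack([z(s,285,225,66,80,6),z(s,350,160,66,80,6)])[:, :800]
cv2.imwrite('pics/c1.png',np.hstack([z(s,285,225,50,80,4),z(s,360,160,50,80,4),z(s,235,150,80,80,4)]))
cv2.imwrite('pics/c2.png',np.vstack([np.hstack([z(t,235,212,50,40,8),z(t,365,212,50,40,8)]),np.hstack([z(t,280,100,100,45,4),z(t,280,155,100,45,4)])]))
E
```

```text
(no output)
```

View pics/c1.png

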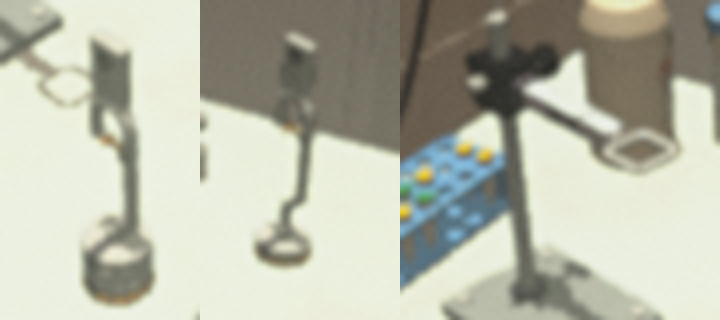

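View pics/c2.png

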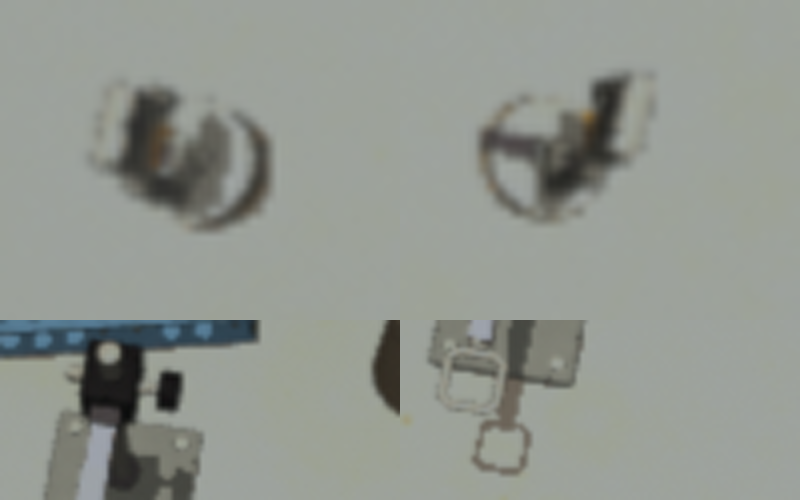

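Crop 1 shows three discs and a brass pan on the left hanger, so that is the loaded one. Its lug top is at about scene (312.9,235.3) and top (248.8,227.6). The eye ring's centre is at about scene (295,187.5) and top (298,169.5).

```bash
python3 - <<'E'
from h import *
S=calibration('scene');T=calibration('top')
f=lambda s,t:tri([ray(S,*s),ray(T,*t)]).round(4)
print('lugtop',f((312.9,235.3),(248.8,227.6)))
print('lugdir',onz(T,249.6,222.5,.158)[:2]-onz(T,248,232.75,.158)[:2])
e=f((295,187.5),(298,169.5));print('eyectr',e)
print('bar',onz(T,297,176.75,e[2]))
print('stack', onz(T,260,232,0.0),onz(S,285+118/4,225+285/4,.01))
# post top / clamp
print('posttop',onz(T,280+108/4,100+352/4-80,.21))
p=onz(T,280+108/4,100+(352-320)/4,.21);print('post',p)
for n in [(311,273),(308,290)]: print(onz(T,*n,.05))
c=calibration('wrist');s=sensors.read_state()
R=np.array(c['R']);print('wristcam',(-R.T@c['t'])-s['eef_pos'],R.round(2).tolist(),np.round(c['intrinsics'],0).tolist())
E
```

```text
lugtop [ 0.4517 -0.0452  0.1535]
lugdir [ 0.02114919 -0.0031404 ]
eyectr [ 0.571  -0.1493  0.1651]
bar [ 0.55520613 -0.14722401  0.1651    ]
stack [ 0.45303588 -0.04402312  0.        ] [ 0.44236876 -0.03049168  0.01      ]
posttop [ 0.68755833 -0.17184835  0.21      ]
post [ 0.68755833 -0.17184835  0.21      ]
[ 0.35267782 -0.16981289  0.05      ]
[ 0.31454357 -0.16233394  0.05      ]
wristcam [0.06728885 0.03306903 0.06921387] [[0.44, -0.9, -0.0], [-0.86, -0.42, 0.3], [-0.27, -0.13, -0.96]] [[320.0, 0.0, 322.0], [0.0, 320.0, 202.0], [0.0, 0.0, 1.0]]
```

The bar is about 135 mm from the post, which matches, and the stand's yaw is about -10.5°. The hanger's yaw is about -8.5°, with its nose toward the stand. Next I'll move above it for wrist views.

```bash
python3 -m jog '[[[0.018,-0.017,0,0,0,2,0.085],[0.054,-0.050,0,0,0,5,0.085],[0.09,-0.084,0,0,0,9,0.085],[0.126,-0.118,0,0,0,12,0.085],[0.162,-0.151,0,0,0,16,0.085],[0.199,-0.185,0,0,0,20,0.085],[0.235,-0.219,0,0,0,24,0.085],[0.271,-0.253,0,0,0,28,0.085],[0.307,-0.287,0,0,0,31,0.085],[0.343,-0.32,0,0,0,34,0.085],[0.361,-0.337,0,0,0,34.6,0.085],[0.361,-0.337,0,0,0,34.6,0.085]]]' && python3 - <<'E'
from h import *
import pickle
c=calibration('wrist');im=snap('wrist','w1.png');pickle.dump(c,open('w1.pkl','wb'))
s=sensors.read_state();print(s['t'],s['eef_pos'],s['eef_rot'],s['contact_force'])
for X in [(.452,-.045,.158),(.555,-.147,.165)]: print(proj(c,X))
E
```

```text
t: 1.6
eef_pos: [0.4514, -0.097, 0.3037]
eef_rot: [0.997, -0.071, -0.0, -0.0]
contact_force: [-1.2, -1.3, -0.3]
width: 0.0847
finger_force: 0.0
1.65 [ 0.45092116 -0.09875676  0.30360609] [ 9.97371294e-01 -7.24593484e-02 -3.79676606e-04  1.46287949e-05] [ 0.32406517 -0.30495114  0.66188798]
[249.07730196 222.02658418]
[380.28478068  40.74760424]
```

View pics/w1.png

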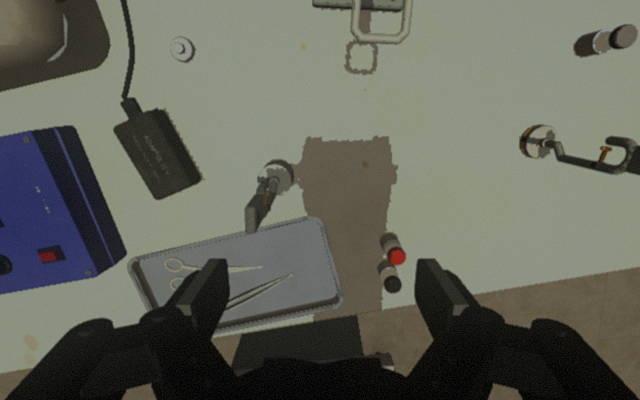

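The wrist view shows the lug top at about (252,215), between the fingers and the stack, and the eye's front bar at about (380,38). Next I'll shift over the lug for the second view.

```bash
python3 -m jog '[[[-0.003,-0.025,0,0,0,0,0.085],[-0.007,-0.052,0,0,0,0,0.085],[-0.007,-0.052,0,0,0,0,0.085]]]' && python3 - <<'E'
from h import *
import pickle
c=calibration('wrist');im=snap('wrist','w2.png');pickle.dump(c,open('w2.pkl','wb'))
a=cv2.imread('pics/w1.png');b=cv2.imread('pics/w2.png')
p=proj(c,(.452,-.045,.158));q=proj(c,(.555,-.147,.165));print(p,q)
z=lambda im,x,y,w,h,f:cv2.resize(im[y:y+h,x:x+w],(w*f,h*f),interpolation=cv2.INTER_CUBIC)
x1,y1=int(p[0])-35,int(p[1])-45;x2=int(q[0])-45
print(x1,y1,x2)
top=np.hstack([z(a,215,160,66,75,6),z(b,x1,y1,66,75,6)])[:350]
bot=np.hstack([z(a,335,0,99,60,4),z(b,x2,0,99,60,4)])
cv2.imwrite('pics/c3.png',np.vstack([top,bot]))
E
```

```text
t: 2.02
eef_pos: [0.4515, -0.0461, 0.3039]
eef_rot: [0.997, -0.073, -0.0, -0.0]
contact_force: [-0.1, 0.1, 0.5]
width: 0.0848
finger_force: 0.0
[319.30919854 212.58380252] [466.76242968  26.96612922]
284 167 421
```

View pics/c3.png

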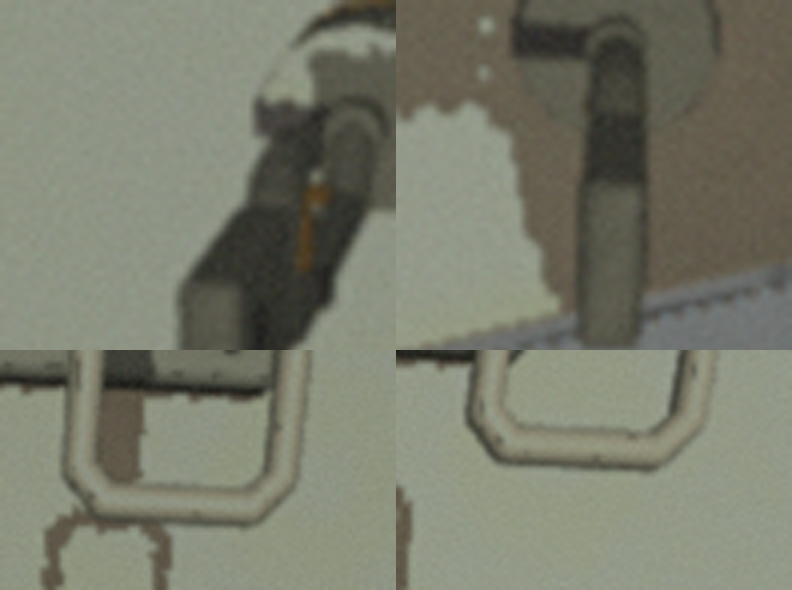

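In view 2 the lug's top face is centred on column 320, with its far edge at row 197. In view 1 the far edge's centre is at (251,207). The bar's middle is at (380,38.4) in view 1 and (467,24.4) in view 2. I'll triangulate from these.

```bash
python3 - <<'E'
from h import *
import pickle
a=pickle.load(open('w1.pkl','rb'));b=pickle.load(open('w2.pkl','rb'));T=calibration('top');S=calibration('scene')
f=lambda s,t:tri([ray(a,*s),ray(b,*t)]).round(4)
print('lug far top',f((250.9,207.2),(320.5,197.2)))
m=f((380,38.4),(467,24.4));print('bar',m)
print('3-view',tri([ray(a,380,38.4),ray(b,467,24.4),ray(T,297,176.2)]))
for c,l,r in [(a,(362.5,36.75),(397.5,40)),(b,(449.5,23),(484.5,25.75))]:
    d=onz(c,*r,m[2])-onz(c,*l,m[2]);print(d,np.degrees(np.arctan2(d[0],-d[1])))
print(onz(b,320,212.5,.158))
E
```

```text
lug far top [ 0.4615 -0.0473  0.1532]
bar [ 0.5562 -0.1468  0.1658]
3-view [ 0.55635653 -0.14713476  0.16485258]
[-0.00460253 -0.02009366  0.        ] -12.901252431160726
[-4.34935705e-03 -2.00235090e-02 -2.77555756e-17] -12.254992580148487
[ 0.45199133 -0.0454945   0.158     ]
```

```bash
python3 -m jog '[[[0,0,0.03,0,0,1.4,0.085],[0,0,0.07,0,0,1.4,0.085],[0,0,0.095,0,0,1.4,0.06],[0,0,0.103,0,0,1.4,0.04],[0,0,0.103,0,0,1.4,0.02],[0,0,0.103,0,0,1.4,0],[0,0,0.103,0,0,1.4,0],[0,0,0.103,0,0,1.4,0]]]' 80
```

```text
t: 3.08
eef_pos: [0.4525, -0.0467, 0.2021]
eef_rot: [0.996, -0.086, 0.001, 0.0]
contact_force: [-0.6, 1.1, 6.1]
width: 0.0069
finger_force: 79.5
```

```bash
python3 -m jog '[[[0,0,-0.005,0,0,0,0],[0,0,-0.02,0,0,0,0],[0,0,-0.045,0,0,0,0],[0,0,-0.07,0,0,0,0],[0,0,-0.09,0,0,0,0],[0,0,-0.096,0,0,0,0],[0,0,-0.096,0,0,0,0],[0,0,-0.096,0,0,0,0]]]' && python3 - <<'E'
from h import *
s=sensors.read_state();q=s['eef_rot'];from scipy.spatial.transform import Rotation as Ro
M=Ro.from_quat(q).as_matrix();print(M.round(3).tolist(),s['contact_force'],s['moment'],s['width'])
yaw=np.radians(-12.4);ax=np.array([np.cos(yaw),np.sin(yaw),0])
bar=np.array([.5563,-.147,.165])
for back in (.045,0):
    X=bar-ax*back; X[2]=.296
    print(back,(M.T@(X-s['eef_pos'])).round(4),'yaw',np.degrees(np.arctan2(M[1,0],M[0,0])))
E
```

```text
t: 4.08
eef_pos: [0.4513, -0.0467, 0.2961]
eef_rot: [0.996, -0.086, -0.001, -0.0]
contact_force: [-0.3, -0.1, -3.6]
width: 0.0066
finger_force: 78.2
[[0.985, -0.171, -0.002], [-0.171, -0.985, 0.0], [-0.002, -0.0, -1.0]] [-0.2602898  -0.06467164 -3.61504247] [-0.0416114  -0.02413294  0.01639896] 0.006574935332827356
0.045 [ 0.0756  0.0788 -0.0001] yaw -9.826102522546867
0 [ 1.206e-01  8.090e-02 -1.000e-04] yaw -9.826102522546867
```

```bash
python3 -m jog '[[[0.008,0.010,0,0,0,0.5,0],[0.025,0.028,0,0,0,1.2,0],[0.045,0.05,0,0,0,2,0],[0.064,0.069,0,0,0,2.6,0],[0.072,0.077,0,0,0,2.6,0],[0.075,0.079,0,0,0,2.6,0],[0.075,0.079,0,0,0,2.6,0]]]' && python3 - <<'E'
from h import *
import pickle
c=calibration('wrist');im=snap('wrist','w3.png');pickle.dump(c,open('w3.pkl','wb'))
s=sensors.read_state();print(s['eef_pos'])
snap('scene','s3.png')
for X in [(.5563,-.147,.165)]: print(proj(c,X),proj(calibration('scene'),X))
a=cv2.imread('pics/w3.png');b=cv2.imread('pics/s3.png')
z=lambda im,x,y,w,h,f:cv2.resize(im[y:y+h,x:x+w],(w*f,h*f),interpolation=cv2.INTER_CUBIC)
cv2.imwrite('pics/c4.png',np.hstack([z(a,240,80,130,180,3),z(b,255,140,90,135,4)]))
E
```

```text
t: 4.95
eef_pos: [0.5121, -0.1369, 0.2968]
eef_rot: [0.994, -0.108, -0.0, -0.0]
contact_force: [-0.1, 0.8, -3.0]
width: 0.0065
finger_force: 78.1
[ 0.51203607 -0.13660969  0.29692815]
[321.65776218 152.17617711] [299.92333107 189.90693271]
```

View pics/c4.png

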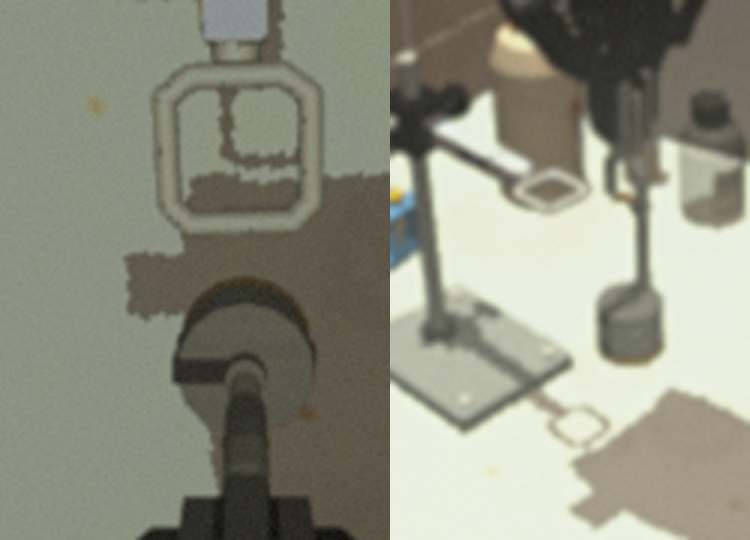

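View w3 shows the eye square to the hook, with the bar's middle at about (319.3,154) and the hook's plane at column 321.7, so the bar is about 1.5 mm to the left. The scene crop shows the nose toward the eye and above it.

```bash
python3 - <<'E'
from h import *
import pickle
a,b,d=[pickle.load(open(f'w{i}.pkl','rb')) for i in (1,2,3)]
S=calibration('scene');T=calibration('top')
r=[ray(a,380,38.4),ray(b,467,24.4),ray(d,319.3,154)]
print(tri(r),tri(r[::2]),tri(r[1:]),tri(r+[ray(T,297,176.2)]))
print(onz(d,319.3,154,.165))
# hook nose/shank in scene: seen nose at crop (610..,190) 
s=sensors.read_state();p=np.array(s['eef_pos']);ax=np.array([np.cos(-.216),np.sin(-.216),0])
for k,x in [('nose',.0115),('shank',-.0115)]:
  print(k,(proj(S,p+ax*x+[0,0,-.062-.048])-[255,140])*4+[390,0], 'wrist stack',)
print('stack top ctr wrist',(proj(d,p+[0,0,-.062-.140+.032])-[240,80])*3)
E
```

```text
[ 0.55585943 -0.14579442  0.1685016 ] [ 0.55588261 -0.14580485  0.16929062] [ 0.55591289 -0.14552345  0.16858098] [ 0.5559445  -0.14639603  0.16704742]
[ 0.5554996  -0.14531037  0.165     ]
nose [609.90999924 188.10305555] wrist stack
shank [640.43613821 204.57400037] wrist stack
stack top ctr wrist [241.98480598 369.81428975]
```

```bash
python3 -m jog '[[[0.005,-0.001,0,0,0,0,0],[0.014,-0.001,0,0,0,0,0],[0.024,-0.001,0,0,0,0,0],[0.034,-0.001,0,0,0,0,0],[0.042,-0.001,0,0,0,0,0],[0.045,-0.001,0,0,0,0,0],[0.045,-0.001,0,0,0,0,0],[0.045,-0.001,0,0,0,0,0]]]' && python3 - <<'E'
from h import *
import pickle
c=calibration('wrist');im=snap('wrist','w4.png');pickle.dump(c,open('w4.pkl','wb'))
s=sensors.read_state();print(s['eef_pos'])
snap('scene','s4.png')
a=cv2.imread('pics/w4.png');b=cv2.imread('pics/s4.png')
z=lambda im,x,y,w,h,f:cv2.resize(im[y:y+h,x:x+w],(w*f,h*f),interpolation=cv2.INTER_CUBIC)
cv2.imwrite('pics/c5.png',np.hstack([z(a,275,130,100,120,4),z(b,255,150,80,96,5)]))
E
```

```text
t: 6.05
eef_pos: [0.5561, -0.146, 0.297]
eef_rot: [0.994, -0.108, -0.0, -0.0]
contact_force: [-1.1, -0.4, -2.4]
width: 0.0067
finger_force: 78.1
[ 0.55611872 -0.14602894  0.29701914]
```

View pics/c5.png

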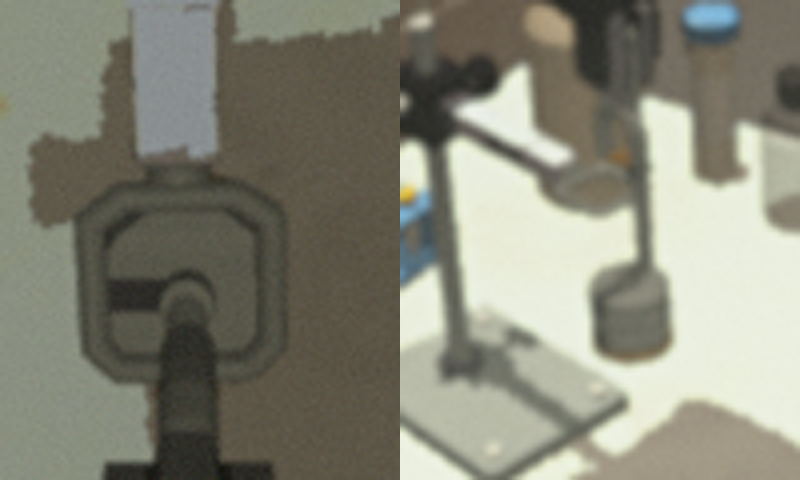

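The nose stands over the eye's opening at crop (187,300), the bar lies between nose and shank, and there is no contact force. I'll lower it toward the gate.

```bash
python3 -m jog '[[[0,0,0.004,0,0,0,0],[0,0,0.009,0,0,0,0],[0,0,0.011,0,0,0,0],[0,0,0.011,0,0,0,0]]]' && python3 -m jog '[[[0,0,0.001,0,0,0,0],[0,0,0.002,0,0,0,0],[0,0,0.003,0,0,0,0],[0,0,0.003,0,0,0,0]]]' && python3 -m jog '[[[0,0,0.001,0,0,0,0],[0,0,0.002,0,0,0,0],[0,0,0.003,0,0,0,0],[0,0,0.003,0,0,0,0]]]'
```

```text
t: 6.65
eef_pos: [0.5562, -0.146, 0.2856]
eef_rot: [0.994, -0.108, -0.0, -0.0]
contact_force: [-0.3, 1.0, -2.3]
width: 0.0065
finger_force: 78.1
t: 7.15
eef_pos: [0.5563, -0.1461, 0.2828]
eef_rot: [0.994, -0.108, -0.0, -0.0]
contact_force: [-0.0, 0.9, -3.3]
width: 0.0067
finger_force: 78.1
t: 7.65
eef_pos: [0.5563, -0.1461, 0.2801]
eef_rot: [0.994, -0.108, 0.0, -0.0]
contact_force: [-0.1, 1.4, -0.8]
width: 0.0064
finger_force: 78.2
```

```bash
python3 -m jog '[[[0,0,0.001,0,0,0,0],[0,0,0.002,0,0,0,0],[0,0,0.002,0,0,0,0]]]' && python3 -m jog '[[[0,0,0.001,0,0,0,0],[0,0,0.002,0,0,0,0],[0,0,0.002,0,0,0,0]]]' 
```

```text
t: 8.02
eef_pos: [0.5564, -0.1461, 0.2783]
eef_rot: [0.994, -0.108, 0.0, 0.0]
contact_force: [-1.7, 1.0, 1.9]
width: 0.0067
finger_force: 78.7
t: 8.4
eef_pos: [0.5563, -0.1461, 0.2759]
eef_rot: [0.994, -0.108, 0.0, -0.0]
contact_force: [-1.0, 0.7, 2.9]
width: 0.0064
finger_force: 78.7
```

Gate contact is at TCP z≈0.280 with about 5 N, so I expect the snap near 0.260 and the crown near 0.2565.

```bash
python3 -m jog '[[[0,0,0.001,0,0,0,0],[0,0,0.003,0,0,0,0],[0,0,0.004,0,0,0,0],[0,0,0.004,0,0,0,0]]]' && python3 -m jog '[[[0,0,0.001,0,0,0,0],[0,0,0.003,0,0,0,0],[0,0,0.004,0,0,0,0],[0,0,0.004,0,0,0,0]]]' &&  python3 -m jog '[[[0,0,0.001,0,0,0,0],[0,0,0.003,0,0,0,0],[0,0,0.004,0,0,0,0],[0,0,0.004,0,0,0,0]]]'
```

```text
t: 8.9
eef_pos: [0.5564, -0.1461, 0.2721]
eef_rot: [0.994, -0.108, 0.0, -0.0]
contact_force: [0.1, -0.7, 3.4]
width: 0.0066
finger_force: 79.0
t: 9.4
eef_pos: [0.5559, -0.146, 0.2674]
eef_rot: [0.994, -0.108, -0.001, -0.0]
contact_force: [-2.3, -0.1, 2.0]
width: 0.0066
finger_force: 78.9
t: 9.9
eef_pos: [0.5555, -0.1459, 0.2629]
eef_rot: [0.994, -0.108, -0.001, -0.0]
contact_force: [-3.7, 0.5, -1.7]
width: 0.0063
finger_force: 78.5
```

```bash
python3 -m jog '[[[0,0,0.001,0,0,0,0],[0,0,0.002,0,0,0,0],[0,0,0.002,0,0,0,0]]]' && python3 -m jog '[[[0,0,0.0005,0,0,0,0],[0,0,0.001,0,0,0,0],[0,0,0.001,0,0,0,0]]]' 
```

```text
t: 10.28
eef_pos: [0.5567, -0.1462, 0.2619]
eef_rot: [0.994, -0.108, 0.001, -0.0]
contact_force: [-0.1, 0.0, -1.8]
width: 0.0067
finger_force: 78.3
t: 10.65
eef_pos: [0.5563, -0.1461, 0.2609]
eef_rot: [0.994, -0.108, 0.0, -0.0]
contact_force: [0.4, -0.3, -2.1]
width: 0.0067
finger_force: 78.3
```

The lateral gate force dropped to zero at z≈0.262, so the gate has snapped. I'll go one more mm and then start the upward tug.

```bash
python3 -m jog '[[[0,0,0.0005,0,0,0,0],[0,0,0.001,0,0,0,0],[0,0,0.001,0,0,0,0]]]' && python3 -m jog '[[[0,0,-0.001,0,0,0,0],[0,0,-0.003,0,0,0,0],[0,0,-0.005,0,0,0,0],[0,0,-0.006,0,0,0,0],[0,0,-0.006,0,0,0,0]]]' && python3 -m jog '[[[0,0,-0.001,0,0,0,0],[0,0,-0.002,0,0,0,0],[0,0,-0.002,0,0,0,0]]]' 
```

```text
t: 11.02
eef_pos: [0.5563, -0.1461, 0.2599]
eef_rot: [0.994, -0.108, -0.0, -0.0]
contact_force: [0.5, 1.2, -2.1]
width: 0.0067
finger_force: 78.3
t: 11.65
eef_pos: [0.5564, -0.1461, 0.266]
eef_rot: [0.994, -0.108, 0.0, -0.0]
contact_force: [-0.1, -0.4, -1.1]
width: 0.0067
finger_force: 78.3
t: 12.02
eef_pos: [0.5563, -0.1461, 0.268]
eef_rot: [0.994, -0.108, 0.0, -0.0]
contact_force: [-0.3, 0.6, -3.1]
width: 0.0069
finger_force: 78.3
```

```bash
for i in 1 2; do :; done; python3 -m jog '[[[0,0,-0.001,0,0,0,0],[0,0,-0.002,0,0,0,0],[0,0,-0.002,0,0,0,0]]]' | grep -E 'eef_pos|contact' && python3 -m jog '[[[0,0,-0.001,0,0,0,0],[0,0,-0.001,0,0,0,0],[0,0,-0.001,0,0,0,0]]]'| grep -E 'eef_pos|contact' && python3 -m jog '[[[0,0,-0.0005,0,0,0,0],[0,0,-0.001,0,0,0,0],[0,0,-0.001,0,0,0,0]]]'| grep -E 'eef_pos|contact'
```

```text
eef_pos: [0.5564, -0.1461, 0.2701]
contact_force: [-0.2, -0.1, -2.8]
eef_pos: [0.5563, -0.1461, 0.2709]
contact_force: [0.0, 0.2, -2.8]
eef_pos: [0.5563, -0.1461, 0.2719]
contact_force: [0.0, 0.5, -3.5]
```

```bash
python3 -m jog '[[[0,0,-0.0005,0,0,0,0],[0,0,-0.0005,0,0,0,0],[0,0,-0.0005,0,0,0,0]]]' | grep -E 'eef_pos|contact' && python3 -m jog '[[[0,0,-0.0005,0,0,0,0],[0,0,-0.0005,0,0,0,0],[0,0,-0.0005,0,0,0,0]]]'| grep -E 'eef_pos|contact'
```

```text
eef_pos: [0.5563, -0.1461, 0.2723]
contact_force: [0.6, -0.0, -2.9]
eef_pos: [0.5563, -0.1461, 0.2728]
contact_force: [-0.8, -0.6, -4.8]
```

```bash
python3 -m jog '[[[0,0,-0.0003,0,0,0,0],[0,0,-0.0003,0,0,0,0],[0,0,-0.0003,0,0,0,0]]]' | grep -E 'eef_pos|contact' && python3 - <<'E'
from h import *
snap('scene','s5.png')
print(sensors.read_state()['contact_force'])
E
```

```text
eef_pos: [0.5563, -0.146, 0.2731]
contact_force: [0.2, 0.4, -5.4]
[ 0.40735191 -0.09978091 -4.39193994]
```

```bash
python3 -m jog '[[[0,0,-0.0003,0,0,0,0],[0,0,-0.0003,0,0,0,0],[0,0,-0.0003,0,0,0,0]]]' | grep -E 'eef_pos|contact' && python3 -m jog '[[[0,0,-0.0002,0,0,0,0],[0,0,-0.0002,0,0,0,0],[0,0,-0.0002,0,0,0,0]]]' | grep -E 'eef_pos|contact'
```

```text
eef_pos: [0.5563, -0.1461, 0.2734]
contact_force: [-0.4, -0.2, -6.2]
eef_pos: [0.5563, -0.1461, 0.2736]
contact_force: [0.6, 0.4, -7.2]
```

The gate holds against about 4.5 N. Now I'll lower gently until the eye carries the hanger.

```bash
python3 -m jog '[[[0,0,0.001,0,0,0,0],[0,0,0.004,0,0,0,0],[0,0,0.008,0,0,0,0],[0,0,0.011,0,0,0,0],[0,0,0.013,0,0,0,0],[0,0,0.0135,0,0,0,0],[0,0,0.0135,0,0,0,0]]]' | grep -E 'eef_pos|contact' && python3 -m jog '[[[0,0,0.0005,0,0,0,0],[0,0,0.0010,0,0,0,0],[0,0,0.0010,0,0,0,0]]]' | grep -E 'eef_pos|contact'&& python3 -m jog '[[[0,0,0.0005,0,0,0,0],[0,0,0.0005,0,0,0,0],[0,0,0.0005,0,0,0,0]]]' | grep -E 'eef_pos|contact'
```

```text
eef_pos: [0.5564, -0.1461, 0.2603]
contact_force: [0.2, -0.1, -1.9]
eef_pos: [0.5563, -0.1461, 0.2592]
contact_force: [-0.3, -0.7, -2.6]
eef_pos: [0.5563, -0.1461, 0.2587]
contact_force: [0.5, 0.2, -3.4]
```

```bash
python3 -m jog '[[[0,0,0.0005,0,0,0,0],[0,0,0.0005,0,0,0,0],[0,0,0.0005,0,0,0,0]]]' | grep -E 'eef_pos|contact'&& python3 -m jog '[[[0,0,0.0005,0,0,0,0],[0,0,0.0005,0,0,0,0],[0,0,0.0005,0,0,0,0]]]' | grep -E 'eef_pos|contact' && python3 -m jog '[[[0,0,0.0005,0,0,0,0],[0,0,0.0005,0,0,0,0],[0,0,0.0005,0,0,0,0]]]' | grep -E 'eef_pos|contact'
```

```text
eef_pos: [0.5563, -0.1461, 0.2582]
contact_force: [-0.0, 0.3, -3.0]
eef_pos: [0.5563, -0.1461, 0.2577]
contact_force: [-0.2, 0.3, -2.5]
eef_pos: [0.5563, -0.1461, 0.2572]
contact_force: [0.5, -0.2, -2.8]
```

```bash
python3 -m jog '[[[0,0,0.0005,0,0,0,0],[0,0,0.0005,0,0,0,0]]]' | grep -E 'eef_pos|contact'&& python3 -m jog '[[[0,0,0.0005,0,0,0,0],[0,0,0.0005,0,0,0,0]]]' | grep -E 'eef_pos|contact'
```

```text
eef_pos: [0.5563, -0.1461, 0.2567]
contact_force: [0.3, -0.2, -1.8]
eef_pos: [0.5564, -0.1461, 0.2564]
contact_force: [-0.5, 0.4, -1.7]
```

```bash
python3 -m jog '[[[0,0,0.0003,0,0,0,0],[0,0,0.0003,0,0,0,0]]]' | grep -E 'eef_pos|contact'
```

```text
eef_pos: [0.5564, -0.1461, 0.2561]
contact_force: [-0.1, -0.5, -1.1]
```

```bash
python3 -m jog '[[[0,0,0.0002,0,0,0,0],[0,0,0.0002,0,0,0,0],[0,0,0.0002,0,0,0,0]]]' | grep -E 'eef_pos|contact'; python3 - <<'E'
from h import *
F=[]
for i in range(3):
    snap('scene','s6.png'); F.append(sensors.read_state()['contact_force'])
print(np.mean(F,0))
b=cv2.imread('pics/s6.png')
cv2.imwrite('pics/c6.png',cv2.resize(b[140:250,255:345],(720,880*7//8-170),interpolation=cv2.INTER_CUBIC))
E
```

```text
eef_pos: [0.5564, -0.1461, 0.2558]
contact_force: [0.1, -0.6, 0.1]
[-0.62285987  0.04918677  0.67358122]
```

View pics/c6.png

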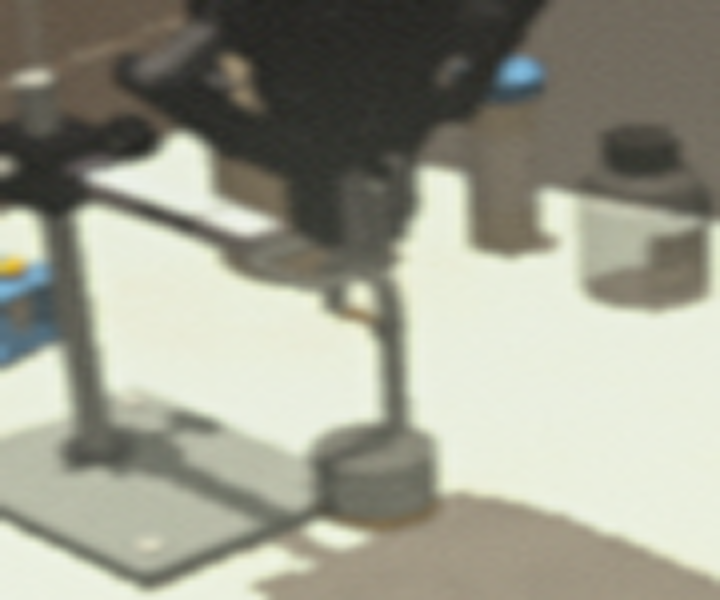

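The gate (brass) lies shut below the eye's bar at crop (360,315), and the eye now carries the weight. Releasing now.

```bash
python3 -m jog '[[[0,0,0,0,0,0,0.012],[0,0,0,0,0,0,0.02],[0,0,0,0,0,0,0.035],[0,0,0,0,0,0,0.05],[0,0,0,0,0,0,0.05],[0,0,-0.003,0,0,0,0.05],[0,0,-0.015,0,0,0,0.05],[0,0,-0.035,0,0,0,0.05],[0,0,-0.06,0,0,0,0.05],[0,0,-0.085,0,0,0,0.05],[0,0,-0.095,0,0,0,0.05],[0,0,-0.095,0,0,0,0.05]]]' 20; python3 -m jog '[[[0,0,0,0,0,0,0.05],[0,0,0,0,0,0,0.05],[0,0,0,0,0,0,0.05],[0,0,0,0,0,0,0.05],[0,0,0,0,0,0,0.05],[0,0,0,0,0,0,0.05],[0,0,0,0,0,0,0.05],[0,0,0,0,0,0,0.05]]]'; python3 - <<'E'
from h import *
a=snap('scene','s7.png');snap('top','t7.png')
b=cv2.imread('pics/s7.png');t=cv2.imread('pics/t7.png')
A=cv2.resize(b[130:260,250:410],(800,650),interpolation=cv2.INTER_CUBIC)[:, :480]
cv2.imwrite('pics/c7.png',np.hstack([cv2.resize(b[135:255,255:345],(400,533),interpolation=cv2.INTER_CUBIC),cv2.resize(t[60:310,240:440],(400,533))]))
E
```

```text
t: 20.6
eef_pos: [0.5565, -0.1461, 0.3514]
eef_rot: [0.994, -0.108, 0.001, 0.0]
contact_force: [0.2, 0.0, -0.8]
width: 0.0495
finger_force: 0.0
t: 21.6
eef_pos: [0.5563, -0.1461, 0.3508]
eef_rot: [0.994, -0.108, 0.0, -0.0]
contact_force: [-0.1, -0.5, 0.1]
width: 0.0502
finger_force: 0.0
```

View pics/c7.png

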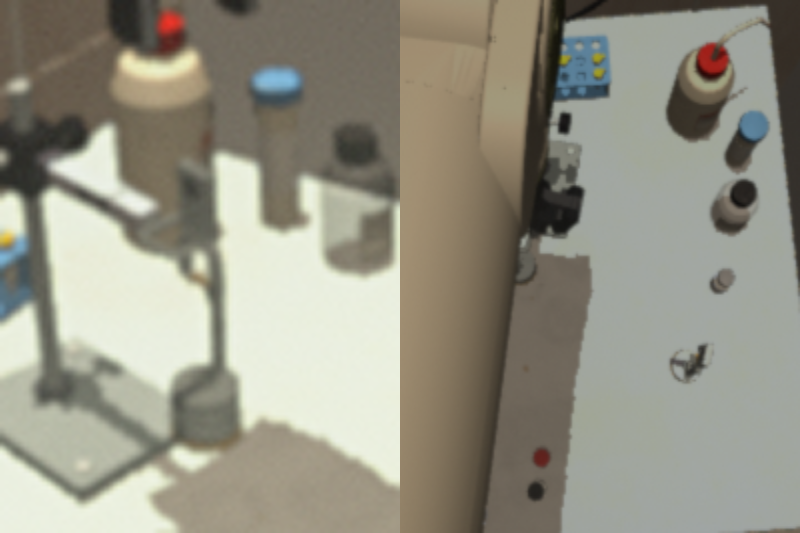

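The hanger hangs free and upright on the eye, with the gate shut. The other hanger, the vials and the bottles are standing where they were.

```bash
python3 -c "
from cell import env
print(env.job_done())"
```

```text
the job is handed in; nothing more can be done
None
```

The loaded hanger is clipped on and hangs freely from the transducer's eye with its gate shut; the gate held a 4.5 N upward tug, the contact-force readings stayed well under 20 N, nothing else in view had moved, and the job was handed in at about 22 s.

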